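# Close up the bench dust separator: drawer home, bayonet cover locked

### The arm

A 6-joint arm with a two-finger parallel gripper is mounted at the origin on the work surface. World frame = base frame: x ahead of the robot, y to its left, z up, the work surface at z = 0. Lengths are in m, angles in rad, forces in N, time in s.
With the tool pointing down it reaches from about 0.3 to 0.775 m from the base axis. Payload 14.6 kg.
Tool frame: the origin (TCP) lies at the very end of the fingers, on their centre line; the grasp point (between the pads) lies 19 mm behind it (robot.grip_point_offset is the distance from the TCP to the grasp point, in m); z points along the fingers, y is the line along which they close (so a half turn about z gives the same grasp; the last joint's range is limited). The gripper opens to 94 mm and grips with 3 to 60 N. Pads are 16 mm wide; open, the fingers measure 119 mm over their backs; the gripper's body (75 mm by 177 mm) begins 78 mm behind the grasp point.
Start: joints at [-1.213, 0.3, 1.521, -0, 1.321, -0.067], TCP at [0.227, -0.501, 0.205] pointing down, gripper open.
Joint ranges: [-3.03, 3.03], [-0.79, 2.21], [0.23, 2.52], [-1.04, 4.18], [0, 3.07], [-2.55, 2.55]. Speed limits (rad/s): [2.22, 2.22, 2.57, 3.14, 3.14, 3.14].

### API

Orientations are given as a rotation vector (axis times angle).
In Python, from bench import robot, eyes gives the robot as it stands.
- The arm moves only by the tool send_rows, never from a script. Its argument "steps" is a list that holds one entry, the list of rows, each a list of 5 numbers: the closure in counts, from 0 (fully open) to 255 (shut), then the shift along the tool's x, y, z in mm, then the turn about the tool's z in degrees. A call has 1 to 12 rows; each row is the pose to reach, as a shift and turn from the pose commanded when the call began, along the tool's axes at that moment; what a row does not reach only later rows make up. A row lasts 1/12 s, in which the tool goes at most 41.7 mm and 7.16 degrees, less where a joint would pass 70% of its speed; a pose out of reach is approached as far as the arm can. A call with a gripper value outside its range is refused whole. The fingers move at their own pace and stop on an object; "squeeze" is the grip in N (left out, the last holds). Time passes only in rows, so rows that repeat a pose let the fingers close. It gives the time, the measured TCP pose, the force, the opening and the grip force at its end, in the units of the state.
- robot.state(): the state, without advancing time (a new reading comes with each control period).
- eyes.capture(name): name is "side" or "top" or "wrist"; returns a dict with "img" (420x560x3 uint8, red, green, blue), "intrinsics" (3x3 intrinsics, pixels), "origin" and "orientation" of the camera in the world; the wrist camera has in their place "T_tool_cam" (4x4, takes a point from camera to tool coordinates, whose origin is the TCP and whose axes are the flange's). Camera axes: x right, y up, looking along -z (the intrinsics and any distortion apply to the point x, -y, -z); pixel columns grow to the right and rows downward; lengths in m; the calibration is good to about 2 mm. A picture is of the moment at which its call begins: read the wrist's pose just before it. There is no depth.
- robot.hand_in(): hands the job in; it is judged then, once.
The state is a dict: "time": time; "qpos": joint angles; "joint_velocities": joint speeds; "effort": joint torques, N m; "tcp_pos": TCP position; "ee_rot": TCP orientation; "wrist_force": force on the tool from outside, world axes, zero at the start; "wrist_torque": the same for the moment, N m; "opening": finger opening in m; "grip_force": force on a finger pad.
Only numpy, scipy, OpenCV 4.12 (cv2) and the standard library are available. Lean on these libraries where they do the work, as an engineer would, in place of code of your own. Each camera call takes 0.05 s, during which the arm holds its last target. There are 200 camera calls.

### The job

The little dust separator on the turner's bench has been emptied; close it up again. Slide the dust drawer fully home into the tunnel under the filter pot, and fit the bayonet cover on the pot: pins down into the slots, push in against the spring, a quarter turn clockwise, then let it rise so that the pins sit in their notches and the cover is locked. Leave the other things on the bench where they are.

Things in the scene. Friction and masses are not known exactly. Their poses are not given: they have to be found in the camera images.
- separator: Dust separator, screwed to the bench. Origin: at bench level on the axis of its filter pot (round, outer 102, bore 84 mm, rim 150 above the bench); z up; x points from the drawer mouth inwards. Grey base below: x -105 to +65 mm, 120 wide, 50 high. A steel pipe elbow stands behind (+x, to 112 mm from the axis, 101 high); a suction hose leaves the pot at -y, up to 112 high.
- mouth (a point): Middle of the base's front face (x = -105 mm on the separator) at bench level; axes as the separator's: x goes into the drawer tunnel, which is 83 wide, 38 high and has the bench as its floor.
- rim (a point): Centre of the pot's rim; axes as the separator's. The top 26 mm of the pot's 9 mm wall is a bayonet collar. At the height of the rim it has two slots open from above, 16 mm wide and 26 deep, at +x and -x.
- slot (a point): Top of the slot at +x, on the rim (the other is opposite). From the foot of each slot a track runs 90 deg clockwise, seen from above, under a keeper: keeper's underside 11 mm below the rim, track floor 26 below.
- notch (a point): On the rim over the notch at -y, where the track from the +x slot ends (the other is opposite): 16 mm wide, roof 5 mm below the rim, with a solid stop past it. The pins come to rest in the two notches.
- cartridge (a joint): How far (m) the sprung filter cartridge in the pot is pressed down: 0 free, stop at 0.014; spring about 8 N at 0, 15 N at 0.014. Its pad (30 mm across, 15 mm below the rim when free) carries the cover's underside. Cover in the slots, not pressed: 0; pins clear under the keepers from 0.009; pins on the track floor: 0.014; locked: 0.003.
- cover: Loose aluminium bayonet cover, 0.28 kg, right way up on the bench. Origin: centre of its underside, z up. Disc 79 across, 18 thick; black bar grip on top, 60 long (x), 14 thick (y), z 18 to 50. Two steel pins, 10 thick, at +x and -x in line with the bar, to 54 mm from the axis, 8 above the underside. Half a turn is the same. Locked: disc top flush with the rim, bar along the separator's y.
- drawer: Loose sheet-steel dust drawer, 0.35 kg, on the bench before the mouth. Origin: middle of the front panel's inner face at bench level; z up; x points to the tail, which enters first. Tray 108 long, 74 wide, 28 high, tail corners cut off 10. Panel 8 thick, 104 wide, 44 high. Black pull fin in front of it: 12 thick (y), x -8 to -42, z 8 to 44. Home: panel against the base's face, origin at the mouth.
- tin: Bystander: dark steel tin, 77 across, 86 high. Origin: centre of its foot.
- gouge: Bystander: turning gouge with wooden handle lying on the bench, 270 long along its x, 28 high. Origin: on the bench under the ferrule at mid-length.
- mug: Bystander: white mug, 80 across, 90 high. Origin: centre of its foot.
- tree: Bystander: turned wooden tree, 52 across, 98 high. Origin: centre of its foot.
- figure: Bystander: turned figure blank, 60 across, 108 high. Origin: centre of its foot.
- wheels: Bystander: pile of three wooden wheels glued together, 60 across, 39 high. Origin: centre of its foot.
- glue: Bystander: white jar of glue with a black lid, 60 across, 88 high. Origin: centre of its foot.
Things that resemble listed ones, but are neither listed nor needed, are in the scene too. Leave any green or purple look-alike of the cover alone. Leave any green or red look-alike of the drawer alone.

How it is judged:
At the end, for the whole second after the job is handed in: Drawer home: panel within 4 mm of the base's face, in line with the tunnel. Cover locked: bar along the separator's y within 8 deg, pins up in the notches (underside 16.3 to 20.5 mm below the rim), level, centred within 4.5 mm. Both at rest; the bystanders where they were (x of drawer in the frame of mouth above -0.004 m and y of drawer in the frame of mouth between -0.01 and 0.01 m and height (world z) of drawer below 0.004 m and angle between the x axis of drawer and the x axis of separator, either way round below 0.08 rad and linear speed of each of drawer, cover below 0.01 m/s and horizontal distance between cover and rim below 0.0045 m and z of cover in the frame of rim between -0.0205 and -0.0163 m and angle between the x axis of cover and the y axis of separator, either way round below 0.14 rad and angle between cover's own z axis and vertical below 0.06 rad and angular speed of cover below 0.1 rad/s); the robot touches nothing.
It fails at once if another thing on the bench was pushed away by more than 3 cm or knocked over (distance of any of tin, gouge, mug, tree, figure, wheels, glue from where it was at the start of the episode above 0.03 m or angle between any of tin, gouge, mug, tree, figure, wheels, glue's own z axis and vertical above 0.5 rad).
It also fails if it takes over 67 s, if anything falls off the work surface, if the arm or the gripper's body presses on something with over 40 N, if the wrist force passes 120 N, or if a joint passes its speed limit or range.

## Working session

There is one attempt and no reset: what is moved stays moved. The work goes in short steps, Python scripts to look and compute and a tool call to move; the robot and the scene stay as the last step left them, time stands still between calls to the robot, and variables do not carry over. Pictures are saved under pics/ and viewed, at most 13 in all, crops included, and the job is handed in when it is done.

Besides the shell and the picture viewer there is one more tool, called after "Call:" as a command line: name --argument value ..., lists and objects as JSON in quotes. send_rows: Moves the arm, as the interface text tells. Its arguments: {"type":"object","properties":{"steps":{"type":"array","items":{"type":"array","items":{"type":"array","items":{"type":"number"}}}},"squeeze":{"type":"number"}},"required":["steps"]}

```bash
mkdir -p pics; cat > h.py <<'E'
import numpy as np, cv2
from scipy.spatial.transform import Rotation as R
from bench import robot, eyes
def rot(o):
    o=np.array(o,float)
    if o.shape==(3,3): return o
    return R.from_rotvec(o).as_matrix() if o.size==3 else R.from_quat(o).as_matrix()
def save(c,n): cv2.imwrite(f'pics/{n}.png',cv2.cvtColor(c['img'],cv2.COLOR_RGB2BGR))
def campose(c,st=None):
    if 'T_tool_cam' in c:
        T=np.array(c['T_tool_cam']); Rt=R.from_rotvec(st['ee_rot']).as_matrix()
        return Rt@T[:3,3]+np.array(st['tcp_pos']), Rt@T[:3,:3]
    return np.array(c['origin'],float), rot(c['orientation'])
def ray(c,uv,z,st=None):
    """pixels -> world points on plane z"""
    o,Rm=campose(c,st); K=np.array(c['intrinsics'])
    uv=np.atleast_2d(np.array(uv,float)); p=np.c_[uv,np.ones(len(uv))]@np.linalg.inv(K).T
    d=(p*[1,-1,-1])@Rm.T
    return o+d*((z-o[2])/d[:,2])[:,None]
def proj(c,P,st=None):
    o,Rm=campose(c,st); q=(np.atleast_2d(P)-o)@Rm*[1,-1,-1]; q=q@np.array(c['intrinsics']).T
    return q[:,:2]/q[:,2:]
E
python3 - <<'E'
from h import *
for n in ('side','top'):
    c=eyes.capture(n); save(c,n+'0'); print({k:np.round(v,3).tolist() if k!='img' else 0 for k,v in c.items() if not isinstance(v,str)})
print(robot.state())
E
```

```text
{'img': 0, 'intrinsics': [[394.29, 0.0, 272.679], [0.0, 394.29, 210.933], [0.0, 0.0, 1.0]], 'origin': [0.249, -1.153, 0.882], 'orientation': [0.981, -0.133, -0.21]}
{'img': 0, 'intrinsics': [[498.266, 0.0, 272.867], [0.0, 498.266, 210.49], [0.0, 0.0, 1.0]], 'origin': [0.443, -0.006, 1.435], 'orientation': [0.04, -0.056, -1.542]}
{'time': 0.1, 'qpos': array([-1.21259822e+00,  3.00361703e-01,  1.52152392e+00, -1.62360336e-05,
        1.32069631e+00, -6.65826764e-02]), 'joint_velocities': array([ 1.97997952e-03, -2.50359732e-04,  3.31361381e-04, -5.60854180e-05,
       -3.22367323e-03, -3.20395627e-04]), 'effort': array([ 4.57002234e-04, -5.32645333e+01, -3.53283656e+01,  7.09144771e-02,
        2.34898890e-02, -7.26737676e-05]), 'tcp_pos': array([ 0.22658555, -0.50089793,  0.20497052]), 'ee_rot': array([-3.07004461e+00, -6.62039202e-01,  2.50143669e-04]), 'wrist_force': array([-0.28178127,  0.28604156, -0.12191025]), 'wrist_torque': array([-0.02248937,  0.02712819, -0.00597344]), 'grip_force': 0.0, 'opening': 0.09372912616788427}
```

View pics/top0.png

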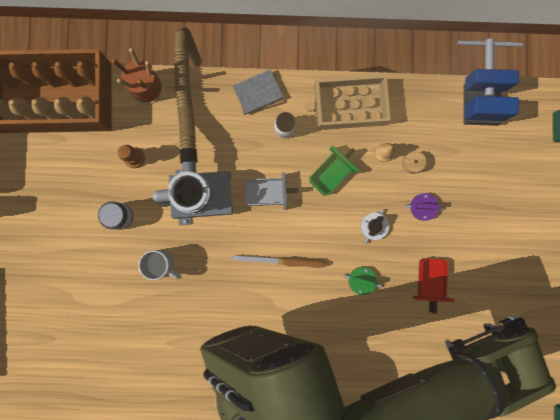

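View pics/side0.png

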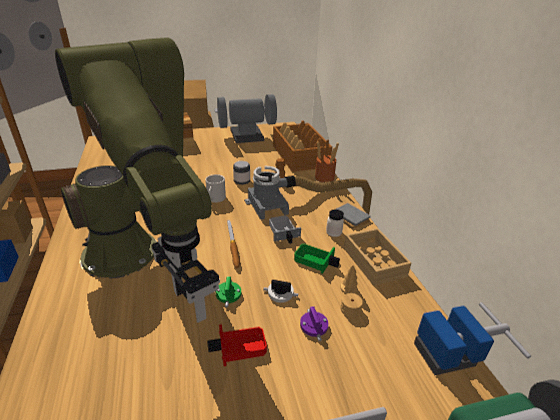

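Candidates for the cover are silver with a black bar (375,226), green (363,280) and purple (426,207). The silver one fits: aluminium with a black grip. Candidates for the drawer are grey steel (268,191), green (333,172) and red (433,282). The grey one fits: sheet steel, in front of the mouth. I'll confirm both in a crop.

```bash
python3 - <<'E'
import cv2
i=cv2.imread('pics/top0.png')[150:290,145:455]
cv2.imwrite('pics/crop0.png',cv2.resize(i,None,fx=2.5,fy=2.5,interpolation=cv2.INTER_CUBIC))
E
```

```text
(no output)
```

View pics/crop0.png

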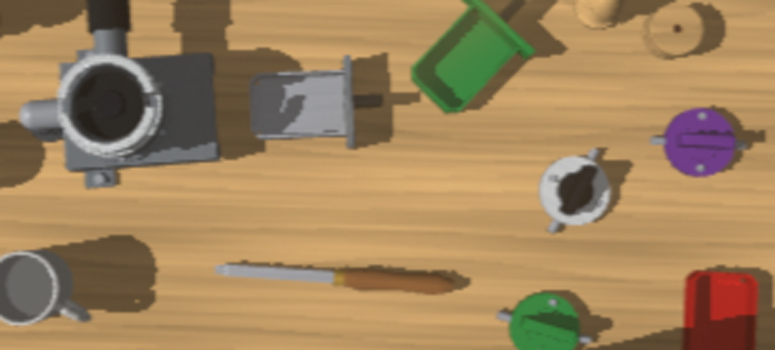

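Crop: grey drawer with its panel at crop x≈350 and fin end at (383,101); silver cover centred at (575,190) with pins at (596,153) and (553,228); pot rim at (110,104); base front corners at (213,55) and (218,160). Next come rough positions and the first move.

```bash
python3 - <<'E'
from h import *
c=eyes.capture('top')
f=lambda p:np.array(p)/2.5+[145,150]
def show(n,p,z): print(n,np.round(ray(c,f(p),z),4)[:,:2].tolist())
show('pins',[(596,153),(553,228)],.008); show('cover disc',[(575,190)],.018)
show('panel',[(350,57),(350,147)],.044); show('fin tip',[(383,101)],.044)
show('rim',[(110,104)],.15); show('face',[(213,55),(218,160)],.05)
st=robot.state();print(st['tcp_pos'],R.from_rotvec(st['ee_rot']).as_matrix().round(3)); w=eyes.capture('wrist'); print(np.round(w['T_tool_cam'],3),w['intrinsics'])
E
```

```text
pins [[0.5374, -0.3371], [0.4499, -0.289]]
cover disc [[0.4938, -0.3114]]
panel [[0.6351, -0.0501], [0.5338, -0.0528]]
fin tip [[0.5865, -0.0884]]
rim [[0.5641, 0.2]]
face [[0.6319, 0.1033], [0.5146, 0.0938]]
[ 0.22659075 -0.50094607  0.20502723] [[ 0.911  0.412 -0.   ]
 [ 0.412 -0.911  0.001]
 [ 0.    -0.001 -1.   ]]
[[ 0.     0.97   0.242  0.069]
 [ 1.    -0.     0.001 -0.001]
 [ 0.001  0.242 -0.97  -0.179]
 [ 0.     0.     0.     1.   ]] [[310.07060442   0.         279.78904254]
 [  0.         310.07060442 205.36832574]
 [  0.           0.           1.        ]]
```

Call:
send_rows --steps '[[[0,40,-8,5,-7],[0,80,-16,10,-14],[0,120,-24,15,-21],[0,160,-32,20,-28],[0,200,-40,26,-35],[0,235,-48,32,-42],[0,265,-54,38,-49],[0,290,-58,45,-56],[0,308,-61,50,-63],[0,318,-63,55,-70],[0,321,-63,55,-77],[0,321,-63,55,-84]]]'

```text
time: 1.2
tcp_pos: [0.4938, -0.3105, 0.1498]
ee_rot: [-1.829, -2.553, -0.0]
wrist_force: [0.5, -0.6, 0.3]
opening: 0.0941
grip_force: 0.0
```

Call:
send_rows --steps '[[[0,0,0,0,-7],[0,0,0,0,-14],[0,0,0,0,-21],[0,0,0,0,-28],[0,0,0,0,-35],[0,0,0,0,-41],[0,0,0,0,-43],[0,0,0,0,-43],[0,0,0,0,-43]]]'

```text
time: 1.95
tcp_pos: [0.4931, -0.3114, 0.1503]
ee_rot: [-0.78, -3.043, -0.0]
wrist_force: [-0.3, 0.1, -0.3]
opening: 0.0939
grip_force: 0.0
```

```bash
python3 - <<'E'
from h import *
st=robot.state(); c=eyes.capture('wrist'); save(c,'w1'); print(st['tcp_pos'],R.from_rotvec(st['ee_rot']).as_matrix().round(3),st['qpos'].round(2),st['time'])
print(proj(c,[[.494,-.311,.018],[.5374,-.3371,.008]],st))
E
```

```text
[ 0.49311734 -0.31138722  0.15030664] [[-0.877  0.481 -0.   ]
 [ 0.481  0.877  0.   ]
 [ 0.     0.    -1.   ]] [-0.63  0.42  1.49  0.    1.23 -1.69] 1.95
[[280.63014976 200.04947834]
 [278.75247962 242.87556453]]
```

View pics/w1.png

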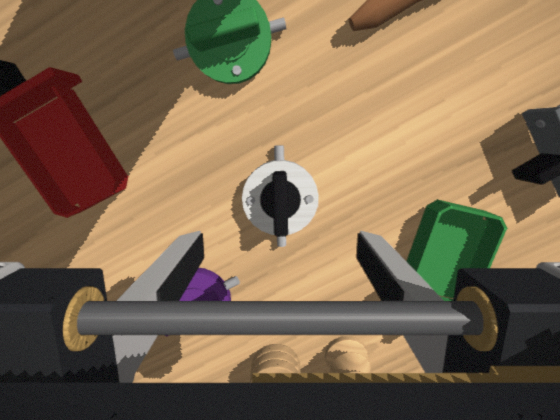

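The wrist view shows the silver cover at (280,198), its black bar vertical in the picture and its pins at (279,152) and (282,241), so the fingers already line up. I'll measure it by colour.

```bash
python3 - <<'E'
from h import *
st=robot.state(); c=eyes.capture('wrist'); im=c['img'].astype(int)
h=cv2.cvtColor(c['img'],cv2.COLOR_RGB2HSV)
roi=np.zeros(im.shape[:2],np.uint8); roi[135:255,230:330]=1
m=((h[...,1]<40)&(h[...,2]>130)&(roi>0)).astype(np.uint8)
cs,_=cv2.findContours(m,cv2.RETR_EXTERNAL,cv2.CHAIN_APPROX_NONE); k=max(cs,key=cv2.contourArea)
(u,v),r=cv2.minEnclosingCircle(cv2.convexHull(k)); print('circ',u,v,r,cv2.boundingRect(k))
d=((im.max(2)<60)&(roi>0)).astype(np.uint8)
ys,xs=np.where(d); 
for y0 in range(170,240,6): 
    s=xs[ys==y0]; print(y0,s.min() if len(s) else 0,s.max() if len(s) else 0,end='; ')
print()
pins=ray(c,[(279.5,152),(282,241)],.008,st); a=pins[0]-pins[1]; print('pins',pins.round(4), 'yaw',np.degrees(np.arctan2(a[1],a[0])))
print('disc',ray(c,[(u,v)],.018,st).round(4)); print('tool x yaw 151.2?', st['ee_rot'])
E
```

```text
circ 281.7791442871094 189.8573760986328 44.11709976196289 (242, 146, 76, 88)
170 0 0; 176 273 285; 182 270 288; 188 264 296; 194 261 298; 200 260 299; 206 262 298; 212 265 294; 218 273 286; 224 274 286; 230 274 287; 236 277 277; 
pins [[ 0.4513 -0.2889  0.008 ]
 [ 0.5372 -0.3329  0.008 ]] yaw 152.85707381178747
disc [[ 0.4852 -0.3048  0.018 ]]
tool x yaw 151.2? [-7.80216534e-01 -3.04296178e+00 -1.45744818e-04]
```

Call:
send_rows --squeeze 45 --steps '[[[0,-1,1,25,-1.5],[0,-1,1,60,-1.5],[0,-1,1,90,-1.5],[0,-1,1,110,-1.5],[0,-1,1,122,-1.5],[0,-1,1,126,-1.5],[0,-1,1,126,-1.5],[255,-1,1,126,-1.5],[255,-1,1,126,-1.5],[255,-1,1,126,-1.5],[255,-1,1,126,-1.5],[255,-1,1,126,-1.5]]]'

```text
time: 3.05
tcp_pos: [0.4947, -0.3112, 0.025]
ee_rot: [0.738, 3.053, -0.001]
wrist_force: [-0.4, 0.7, -0.0]
opening: 0.0646
grip_force: 0.0
```

Call:
send_rows --steps '[[[255,0,0,0,0],[255,0,0,0,0],[255,0,0,0,0],[255,0,0,-15,0],[255,0,0,-40,0],[255,0,0,-75,0],[255,0,0,-110,0],[255,0,0,-145,0],[255,0,0,-175,0],[255,0,0,-193,0],[255,0,0,-200,0],[255,0,0,-200,0]]]'

```text
time: 4.05
tcp_pos: [0.4949, -0.3112, 0.2257]
ee_rot: [0.737, 3.052, -0.001]
wrist_force: [0.7, -0.3, -0.3]
opening: 0.0005
grip_force: 0.0
```

The fingers close at about 70 mm/s, and I lifted before they had closed. I'll open, look, and retry.

Call:
send_rows --steps '[[[0,0,0,20,0],[0,0,0,50,0],[0,0,0,70,0],[0,0,0,75,0],[0,0,0,75,0],[0,0,0,75,0],[0,0,0,75,0],[0,0,0,75,0],[0,0,0,75,0],[0,0,0,75,0],[0,0,0,75,0]]]'

```text
time: 4.97
tcp_pos: [0.4946, -0.3111, 0.1498]
ee_rot: [0.737, 3.053, -0.0]
wrist_force: [-0.9, -0.7, -0.2]
opening: 0.0707
grip_force: 0.0
```

```bash
python3 - <<'E'
from h import *
st=robot.state(); c=eyes.capture('wrist'); save(c,'w2'); print(st['tcp_pos'],st['ee_rot'],st['opening'])
E
```

```text
[ 0.49463447 -0.31106689  0.14981059] [ 7.37497718e-01  3.05324593e+00 -3.52974452e-04] 0.07071306669253839
```

View pics/w2.png

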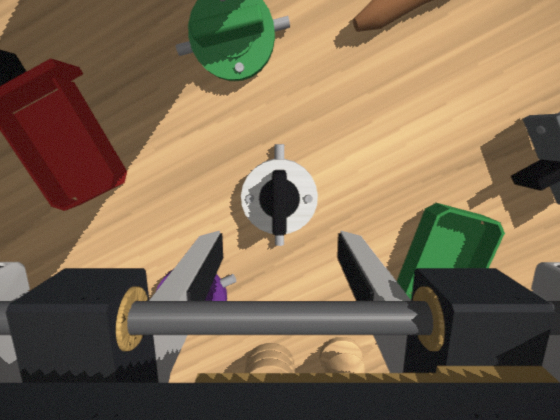

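The cover has not moved: disc at (279,197), pins at (279,152) and (281,241). I'll retry with the fingers pre-closed to about 40 mm.

Call:
send_rows --steps '[[[146,0,0,25,0],[146,0,0,60,0],[146,0,0,90,0],[146,0,0,110,0],[146,0,0,122,0],[146,0,0,126,0],[255,0,0,126,0],[255,0,0,126,0],[255,0,0,126,0],[255,0,0,126,0],[255,0,0,126,0],[255,0,0,126,0]]]'

```text
time: 6.02
tcp_pos: [0.495, -0.3114, 0.0246]
ee_rot: [0.737, 3.052, -0.001]
wrist_force: [-1.3, 0.6, 6.8]
opening: 0.0141
grip_force: 45.0
```

Call:
send_rows --steps '[[[255,0,0,0,0],[255,0,0,0,0],[255,0,0,0,0],[255,0,0,0,0]]]'

```text
time: 6.35
tcp_pos: [0.495, -0.3114, 0.0246]
ee_rot: [0.737, 3.052, -0.001]
wrist_force: [-1.0, 0.3, 6.4]
opening: 0.0135
grip_force: 45.0
```

Call:
send_rows --steps '[[[255,0,0,-15,0],[255,0,0,-45,0],[255,0,0,-80,0],[255,0,0,-115,0],[255,0,0,-150,0],[255,0,0,-180,0],[255,0,0,-195,0],[255,0,0,-200,0],[255,0,0,-200,0]]]'

```text
time: 7.1
tcp_pos: [0.4946, -0.3111, 0.2241]
ee_rot: [0.737, 3.053, -0.001]
wrist_force: [-0.7, -0.0, -3.1]
opening: 0.0139
grip_force: 45.0
```

Call:
send_rows --steps '[[[255,6,20,0,4],[255,16,55,0,9],[255,28,92,0,15],[255,40,132,0,21],[255,52,172,0,27],[255,64,212,0,33],[255,76,252,0,39],[255,88,292,0,45],[255,99,330,0,50],[255,109,364,0,54],[255,116,389,0,57],[255,120,401,0,58]]]'

```text
time: 8.1
tcp_pos: [0.5703, 0.1037, 0.221]
ee_rot: [-2.125, -2.311, 0.003]
wrist_force: [0.9, 0.1, -3.1]
opening: 0.0135
grip_force: 45.0
```

Call:
send_rows --steps '[[[255,0,0,0,0],[255,0,0,0,0],[255,0,0,0,0]]]'

```text
time: 8.35
tcp_pos: [0.5704, 0.0997, 0.2223]
ee_rot: [-2.125, -2.313, 0.002]
wrist_force: [0.0, 0.4, -2.3]
opening: 0.0133
grip_force: 45.0
```

```bash
python3 - <<'E'
from h import *
st=robot.state(); c=eyes.capture('wrist'); save(c,'w3'); print(st['tcp_pos'],st['ee_rot'],st['opening'],st['grip_force'],st['wrist_force'],st['qpos'])
print(proj(c,[.564,.2,.15],st))
E
```

```text
[0.57044447 0.09972162 0.2222991 ] [-2.12474859 -2.31267547  0.00239261] 0.013297682883013003 44.99904692173004 [ 0.02278591  0.42668565 -2.30086818] [ 1.09921055e-01  3.54220171e-01  1.40994231e+00 -2.17878678e-04
  1.37926621e+00  2.53124197e-02]
[[284.14419928  87.52819912]]
```

View pics/w3.png

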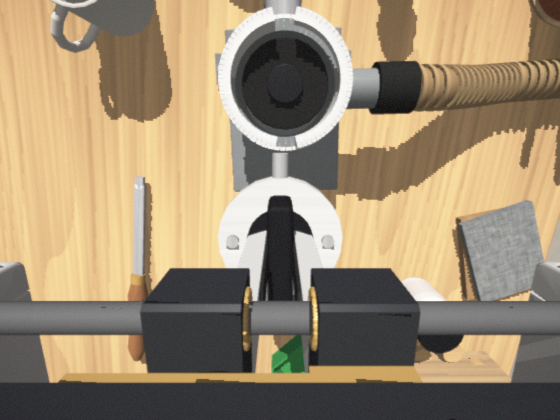

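The view shows the pot rim centred at about (285,82) with slots near (285,15) and (287,148). The gripped cover's disc is at (280,235) with its pin at (280,165). I'll measure the rim, the slot direction and the cover in this same view.

```bash
cat > m.py <<'E'
from h import *
def fitcircle(P):
    A=np.c_[2*P,np.ones(len(P))]; s=np.linalg.lstsq(A,(P**2).sum(1),rcond=None)[0]; return s[:2],np.sqrt(s[2]+s[:2]@s[:2])
def robust(P):
    for _ in range(6):
        c,r=fitcircle(P); e=np.abs(np.linalg.norm(P-c,axis=1)-r); P=P[e<max(np.percentile(e,85),.0008)]
    return c,r,len(P)
E
python3 - <<'E'
from m import *
st=robot.state(); c=eyes.capture('wrist'); h=cv2.cvtColor(c['img'],cv2.COLOR_RGB2HSV); g=h[...,2].astype(int)
bright=((h[...,1]<45)&(g>110)).astype(np.uint8)
# radial edges around the approx centre
def edges(cen,r0,r1,inner,z,img,angs):
    out=[]
    for a in np.radians(angs):
        rr=np.arange(r0,r1,.5); p=np.c_[cen[0]+rr*np.cos(a),cen[1]+rr*np.sin(a)]
        v=cv2.remap(img.astype(np.float32),p[:,0].astype(np.float32)[None],p[:,1].astype(np.float32)[None],cv2.INTER_LINEAR)[0]
        w=np.where(v>.5)[0]
        if len(w): out.append(p[w[0] if inner else w[-1]])
    return ray(c,out,z,st)[:,:2]
A=np.arange(0,360,3)
print('outer',robust(edges((285,82),40,74,False,.15,bright,A)))
print('inner',robust(edges((285,82),40,74,True,.15,bright,A)))
zc=st['tcp_pos'][2]-.0246
P=edges((280,238),40,72,False,zc+.018,bright,np.r_[-170:-105:3,-75:-10:3]); print('cover disc',robust(P))
# pin tip & rim profile
cen=np.array(robust(edges((285,82),40,74,False,.15,bright,A))[0])
t=np.radians(np.arange(0,360,2)); ring=np.c_[cen[0]+.0465*np.cos(t),cen[1]+.0465*np.sin(t),np.full(len(t),.15)]
uv=proj(c,ring,st).astype(np.float32); v=cv2.remap(g.astype(np.float32),uv[:,0][None],uv[:,1][None],cv2.INTER_LINEAR)[0]
print('dark ring deg',[(int(np.degrees(a)+.5),int(x)) for a,x in zip(t,v) if x<190])
i=c['img'][0:260,190:370]; cv2.imwrite('pics/c3.png',cv2.cvtColor(cv2.resize(i,None,fx=2.3,fy=2.3,interpolation=2),4))
x=R.from_rotvec(st['ee_rot']).as_matrix()[:,0]; print('tool yaw',np.degrees(np.arctan2(x[1],x[0])),st['tcp_pos'])
E
```

```text
outer (array([0.56415004, 0.20399076]), np.float64(0.05090436821447431), 67)
inner (array([0.56279853, 0.20347069]), np.float64(0.039617456658430354), 56)
cover disc (array([0.56896272, 0.1041576 ]), np.float64(0.03787938753944812), 36)
dark ring deg [(268, 156), (270, 168), (272, 155), (274, 156), (276, 162), (278, 154), (280, 157), (282, 178), (284, 153), (286, 167)]
tool yaw 94.81232314497974 [0.57053676 0.09950628 0.22264803]
```

View pics/c3.png

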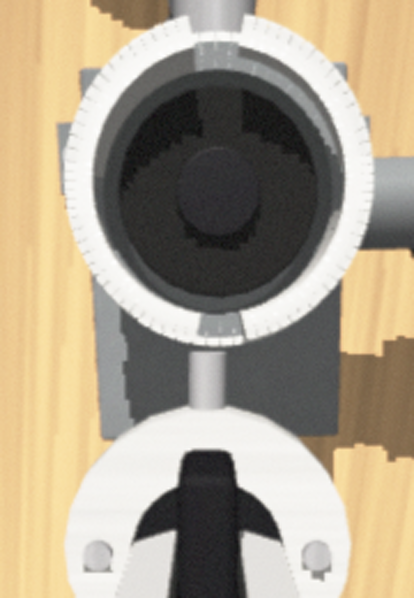

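```bash
python3 - <<'E'
from m import *
st=robot.state(); c=eyes.capture('wrist'); o,_=campose(c,st); print('cam',o.round(4))
zc=st['tcp_pos'][2]-.0246
f=lambda p:np.array(p)/2.3+[190,0]
tip=ray(c,f([(207,352)]),zc+.010,st)[0]; print('pin tip',tip)
far=ray(c,f([(190,18),(243,20)]),.15,st); near=ray(c,f([(197,335),(243,335)]),.15,st)
a=far.mean(0)-near.mean(0); print('far',far.round(4),'near',near.round(4),'yaw',np.degrees(np.arctan2(a[1],a[0])), (far.mean(0)+near.mean(0))/2)
front=ray(c,f([(207,405)]),zc+.018,st)[0]; print('disc front',front)
lr=ray(c,f([(66,540),(350,540)]),zc+.018,st); print('disc left/right',lr)
scr=ray(c,f([(97,555),(316,555)]),zc+.018,st); print('screws',scr)
fc=ray(c,f([(100,438),(337,436)]),.05,st); print('face',fc)
E
```

```text
cam [0.564  0.1695 0.4017]
pin tip [0.56504133 0.15471156 0.20837475]
far [[0.5514 0.2531 0.15  ]
 [0.568  0.254  0.15  ]] near [[0.5614 0.1558 0.15  ]
 [0.5773 0.1571 0.15  ]] yaw 95.69749894667393 [0.56453201 0.20499947 0.15      ]
disc front [0.56614403 0.14166001 0.21637475]
disc left/right [[0.53072969 0.10127539 0.21637475]
 [0.6083201  0.10782025 0.21637475]]
screws [[0.53940719 0.09762745 0.21637475]
 [0.59956142 0.1027036  0.21637475]]
face [[0.51595996 0.09556726 0.05      ]
 [0.63440086 0.10655652 0.05      ]]
```

Call:
send_rows --steps '[[[255,15,0.5,0,0],[255,40,1,0,-0.6],[255,65,2,0,-0.6],[255,87,3,0,-0.6],[255,100,3.5,8,-0.6],[255,104,3.5,20,-0.6],[255,104,3.5,30,-0.6],[255,104,3.5,35,-0.6],[255,104,3.5,37,-0.6],[255,104,3.5,37,-0.6],[255,104,3.5,37,-0.6]]]'

```text
time: 9.42
tcp_pos: [0.5658, 0.2037, 0.1867]
ee_rot: [2.114, 2.323, 0.0]
wrist_force: [0.6, -0.1, -2.2]
opening: 0.0137
grip_force: 45.0
```

```bash
python3 - <<'E'
from m import *
st=robot.state(); c=eyes.capture('wrist'); s=eyes.capture('side'); 
print(st['tcp_pos'],st['ee_rot'],st['wrist_force'])
a=cv2.resize(c['img'][110:280,180:380],None,fx=2.4,fy=2.4,interpolation=2)
p=proj(s,[[.564,.204,.16]])[0].astype(int); print(p); b=cv2.resize(s['img'][p[1]-35:p[1]+50,p[0]-38:p[0]+38],None,fx=4,fy=4.8,interpolation=2)
cv2.imwrite('pics/c4.png',cv2.cvtColor(np.hstack([a,b[:408]]),4))
E
```

```text
[0.56581326 0.20374983 0.18672211] [2.11442569e+00 2.32322954e+00 4.57132991e-04] [ 0.62956807 -0.13191388 -2.1973573 ]
[266 169]
```

View pics/c4.png

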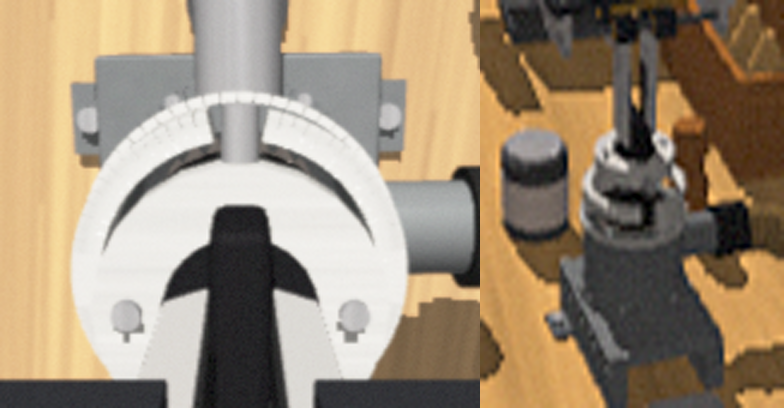

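The pin is at u≈241 in the crop and the slot gap is centred at u≈237.5, so the offset is under 1 mm. I'll correct slightly and lower into the slots.

Call:
send_rows --steps '[[[255,0,-0.5,4,0],[255,0,-0.5,7,0],[255,0,-0.5,10,0],[255,0,-0.5,13,0],[255,0,-0.5,15,0],[255,0,-0.5,17,0],[255,0,-0.5,19,0],[255,0,-0.5,20,0],[255,0,-0.5,20,0]]]'

```text
time: 10.27
tcp_pos: [0.565, 0.2044, 0.1662]
ee_rot: [-2.113, -2.324, 0.0]
wrist_force: [-0.2, 0.3, -2.6]
opening: 0.0135
grip_force: 45.0
```

Call:
send_rows --steps '[[[255,0,0,2,0],[255,0,0,4,0],[255,0,0,6,0],[255,0,0,8,0],[255,0,0,10,0],[255,0,0,11,0],[255,0,0,11,0]]]'

```text
time: 10.85
tcp_pos: [0.5651, 0.2045, 0.156]
ee_rot: [2.113, 2.324, 0.001]
wrist_force: [-2.5, -1.1, 5.8]
opening: 0.014
grip_force: 45.0
```

Call:
send_rows --steps '[[[255,0,0,2,0],[255,0,0,4,0],[255,0,0,6,0],[255,0,0,8,0],[255,0,0,8.5,0],[255,0,0,8.5,0]]]'

```text
time: 11.35
tcp_pos: [0.5651, 0.2045, 0.148]
ee_rot: [2.113, 2.324, 0.001]
wrist_force: [-5.8, -1.2, 9.8]
opening: 0.0138
grip_force: 45.0
```

Call:
send_rows --steps '[[[255,0,-0.5,0.5,0],[255,0,-0.7,0.5,4],[255,0,-0.7,0.5,9],[255,0,-0.7,0.5,14],[255,0,-0.7,0.5,19],[255,0,-0.7,0.5,24],[255,0,-0.7,0.5,29],[255,0,-0.7,0.5,34],[255,0,-0.7,0.5,37],[255,0,-0.7,0.5,37]]]'

```text
time: 12.18
tcp_pos: [0.5653, 0.2044, 0.1481]
ee_rot: [2.744, 1.528, 0.005]
wrist_force: [0.4, -1.7, 9.4]
opening: 0.0139
grip_force: 45.0
```

```bash
python3 - <<'E'
from m import *
st=robot.state();x=R.from_rotvec(st['ee_rot']).as_matrix()[:,0]; print(np.degrees(np.arctan2(x[1],x[0])),st['wrist_force'],st['wrist_torque'],st['qpos'])
E
```

```text
58.22498468117798 [ 0.35445923 -1.6583307   9.42418543] [-0.37931468  0.03574965  0.01181088] [ 2.86140522e-01  4.60313204e-01  1.43750916e+00 -4.63654942e-04
  1.24023957e+00  8.40872008e-01]
```

Call:
send_rows --steps '[[[255,0,0,0,5],[255,0,0,0,10],[255,0,0,0,15],[255,0,0,0,20],[255,0,0,0,25],[255,0,0,0,30],[255,0,0,0,35],[255,0,0,0,40],[255,0,0,0,45],[255,0,0,0,50],[255,0,0,0,52.5],[255,0,0,0,53]]]'

```text
time: 13.18
tcp_pos: [0.5653, 0.2044, 0.1481]
ee_rot: [-3.138, -0.144, -0.005]
wrist_force: [-0.3, -1.7, 10.1]
opening: 0.0138
grip_force: 45.0
```

```bash
python3 - <<'E'
from m import *
st=robot.state();x=R.from_rotvec(st['ee_rot']).as_matrix()[:,0]; print(np.degrees(np.arctan2(x[1],x[0])),st['wrist_force'],st['wrist_torque'],st['tcp_pos'])
E
```

```text
5.263947710116768 [-0.31554188 -1.6538758  10.06670546] [-0.35754092  0.17377473  0.11279928] [0.56527268 0.20435021 0.14810898]
```

Call:
send_rows --steps '[[[255,0,0,-2,0],[255,0,0,-4,0],[255,0,0,-6,0],[255,0,0,-8,0],[255,0,0,-9.5,0],[255,0,0,-9.5,0],[255,0,0,-9.5,0]]]'

```text
time: 13.77
tcp_pos: [0.5652, 0.2044, 0.1566]
ee_rot: [-3.138, -0.149, -0.004]
wrist_force: [5.5, -0.9, 3.2]
opening: 0.0139
grip_force: 45.0
```

Call:
send_rows --steps '[[[150,0,0,-9.5,0],[150,0,0,0,0],[150,0,0,0,0],[150,0,0,0,0],[150,0,0,0,0],[150,0,0,0,0],[150,0,0,0,0]]]'

```text
time: 14.35
tcp_pos: [0.5643, 0.2044, 0.1559]
ee_rot: [-3.138, -0.149, 0.0]
wrist_force: [-0.4, -0.4, -0.5]
opening: 0.0388
grip_force: 0.0
```

Call:
send_rows --steps '[[[150,0,0,-10,0],[150,0,0,-30,0],[150,0,0,-55,0],[150,0,5,-65,-7],[150,0,20,-65,-14],[150,-1,40,-65,-21],[150,-2,60,-65,-28],[150,-3,80,-65,-35],[150,-4,100,-65,-42],[150,-5,115,-65,-49],[150,-5.5,124,-65,-56],[150,-5.5,124,-65,-63]]]'

```text
time: 15.35
tcp_pos: [0.5708, 0.0787, 0.2219]
ee_rot: [2.593, 1.772, 0.001]
wrist_force: [0.5, 0.1, -0.3]
opening: 0.0386
grip_force: 0.0
```

Call:
send_rows --steps '[[[150,0,0,0,-7],[150,0,0,0,-14],[150,0,0,0,-20],[150,0,0,0,-23],[150,0,0,0,-23],[150,0,0,0,-23]]]'

```text
time: 15.85
tcp_pos: [0.5707, 0.0804, 0.2216]
ee_rot: [2.195, 2.247, 0.001]
wrist_force: [-0.3, 0.3, 0.1]
opening: 0.0385
grip_force: 0.0
```

```bash
python3 - <<'E'
from m import *
st=robot.state(); c=eyes.capture('wrist'); t=eyes.capture('top'); x=R.from_rotvec(st['ee_rot']).as_matrix()[:,0]; print(np.degrees(np.arctan2(x[1],x[0])),st['tcp_pos'])
a=cv2.resize(c['img'][0:270,170:400],None,fx=1.7,fy=1.7); b=cv2.resize(t['img'][150:255,150:305],None,fx=2.6,fy=2.6,interpolation=2)
h=max(len(a),len(b)); pad=lambda i:np.pad(i,((0,h-len(i)),(0,0),(0,0)))
cv2.imwrite('pics/c5.png',cv2.cvtColor(np.hstack([pad(a),pad(b)]),4))
E
```

```text
91.3230894236048 [0.57069149 0.08039849 0.22157696]
```

View pics/c5.png

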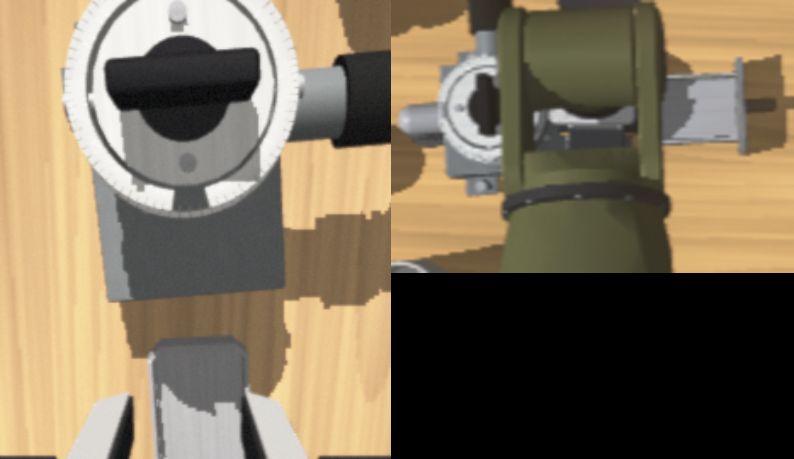

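The cover looks locked: bar across along the separator's y, disc top flush with the rim. The drawer's tail edge is at crop (197,340), in line with the tool. I'll work out the fin position.

```bash
python3 - <<'E'
from m import *
st=robot.state(); c=eyes.capture('wrist'); f=lambda p:np.array(p)/1.7+[170,0]
print(ray(c,f([(165,340),(238,338),(150,353),(247,352),(197,339)]),.028,st).round(4))
b=ray(c,f([(105,300),(285,287)]),.05,st); print('face',b, b.mean(0))
Rm=R.from_rotvec(st['ee_rot']).as_matrix(); fin=np.array([.586,-.075,.014]); print('tool shift to fin',Rm.T@(fin-st['tcp_pos']))
E
```

```text
[[0.5542 0.0647 0.028 ]
 [0.607  0.0674 0.028 ]
 [0.5434 0.0547 0.028 ]
 [0.614  0.0571 0.028 ]
 [0.5773 0.0659 0.028 ]]
face [[0.51451463 0.0962457  0.05      ]
 [0.63426086 0.10773371 0.05      ]] [0.57438774 0.10198971 0.05      ]
tool shift to fin [-0.1557335   0.01166227  0.20733296]
```

Call:
send_rows --steps '[[[150,-20,1,0,-1],[150,-50,4,10,-1],[150,-85,7,30,-1],[150,-118,9,60,-1],[150,-140,11,95,-1],[150,-149,11,130,-1],[150,-149,11,165,-1],[150,-149,11,190,-1],[150,-149,11,203,-1],[150,-149,11,207,-1],[150,-149,11,207,-1],[255,-149,11,207,-1]]]'

```text
time: 17.0
tcp_pos: [0.5863, -0.0682, 0.0156]
ee_rot: [2.172, 2.267, 0.002]
wrist_force: [1.0, 0.0, 0.6]
opening: 0.0351
grip_force: 0.0
```

Call:
send_rows --squeeze 25 --steps '[[[255,0,0,0,0],[255,0,0,0,0],[255,0,0,0,0],[255,0,0,0,0],[255,0,0,0,0],[255,0,0,0,0],[255,0,0,0,0],[255,0,0,0,0]]]'

```text
time: 17.67
tcp_pos: [0.5859, -0.0684, 0.0149]
ee_rot: [2.173, 2.267, 0.002]
wrist_force: [1.0, 0.1, 7.6]
opening: 0.0115
grip_force: 25.0
```

```bash
python3 - <<'E'
from m import *
st=robot.state(); c=eyes.capture('wrist'); x=R.from_rotvec(st['ee_rot']).as_matrix()[:,0]; print(np.degrees(np.arctan2(x[1],x[0])),st['tcp_pos'])
save(c,'w6')
E
```

```text
92.43181973894262 [ 0.58593961 -0.06836207  0.01487361]
```

View pics/w6.png

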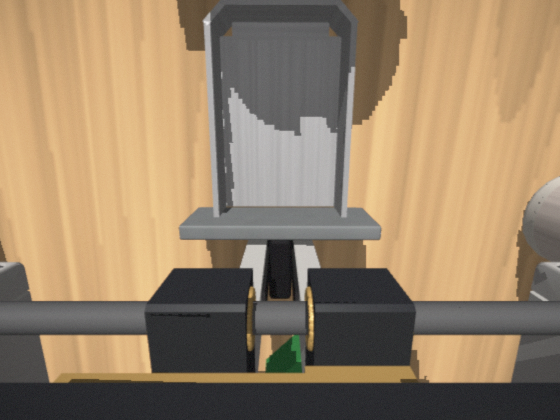

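Call:
send_rows --squeeze 40 --steps '[[[255,0,1.5,0,-1],[255,0,3,0,-2],[255,0,4.3,0,-3],[255,0,4.3,0,-3],[255,0,4.3,0,-3],[255,0,4.3,0,-3]]]'

```text
time: 18.22
tcp_pos: [0.5895, -0.0684, 0.0148]
ee_rot: [2.113, 2.325, -0.001]
wrist_force: [-6.2, -1.8, 10.4]
opening: 0.0112
grip_force: 40.0
```

```bash
python3 - <<'E'
from m import *
st=robot.state(); c=eyes.capture('wrist'); x=R.from_rotvec(st['ee_rot']).as_matrix()[:,0]; print(np.degrees(np.arctan2(x[1],x[0])),st['tcp_pos'],st['wrist_force'])
h=cv2.cvtColor(c['img'],cv2.COLOR_RGB2HSV); m=((h[...,1]<40)).astype(np.uint8)
for v in (60,120,180):
    r=np.where(m[v,190:370])[0]+190; p=ray(c,[(r.min(),v),(r.max(),v)],.028,st); q=p.mean(0); d=q[:2]-[.5645,.2044]; u=np.array([-.094,.9956]); print(v,r.min(),r.max(),p.round(4).tolist(),'lateral',u[0]*d[1]-u[1]*d[0])
E
```

```text
95.4534868884231 [ 0.589496   -0.06841507  0.01483766] [-6.23738821 -1.79256747 10.38503764]
60 204 352 [[0.5415, 0.0305, 0.028], [0.6141, 0.0374, 0.028]] lateral 0.0028186867728414618
120 208 350 [[0.5446, 0.0021, 0.028], [0.6173, 0.0091, 0.028]] lateral 0.002312243173764411
180 211 347 [[0.5474, -0.029, 0.028], [0.6204, -0.022, 0.028]] lateral 0.0022970804905214776
```

Call:
send_rows --steps '[[[255,8,1,0,0],[255,20,1,0,0],[255,30,1,0,0],[255,38,1,0,0],[255,46,1,0,0],[255,54,1,0,0],[255,62,1,0,0],[255,70,1,0,0],[255,70,1,0,0]]]'

```text
time: 19.02
tcp_pos: [0.5845, 0.0024, 0.0148]
ee_rot: [2.112, 2.324, 0.001]
wrist_force: [0.7, 3.7, 5.7]
opening: 0.0121
grip_force: 40.0
```

Call:
send_rows --steps '[[[255,8,0,0,0],[255,18,0,0,0],[255,28,0,0,0],[255,38,0,0,0],[255,46,0,0,0],[255,54,0,0,0],[255,60,0,0,0],[255,64,0,0,0],[255,64,0,0,0]]]'

```text
time: 19.77
tcp_pos: [0.5785, 0.0657, 0.0149]
ee_rot: [2.112, 2.324, 0.001]
wrist_force: [1.0, 0.7, 6.0]
opening: 0.0116
grip_force: 40.0
```

Call:
send_rows --steps '[[[255,1.5,0,0,0],[255,3,0,0,0],[255,4.5,0,0,0],[255,6,0,0,0],[255,6,0,0,0]]]'

```text
time: 20.18
tcp_pos: [0.5781, 0.0708, 0.0149]
ee_rot: [2.112, 2.323, 0.001]
wrist_force: [1.3, -4.6, 6.8]
opening: 0.0116
grip_force: 40.0
```

Call:
send_rows --steps '[[[255,1.5,0,0,0],[255,3,0,0,0],[255,4,0,0,0],[255,4,0,0,0]]]'

```text
time: 20.52
tcp_pos: [0.5777, 0.0747, 0.0149]
ee_rot: [2.112, 2.323, 0.001]
wrist_force: [-0.3, -4.6, 6.8]
opening: 0.0117
grip_force: 40.0
```

Call:
send_rows --steps '[[[255,1,0,0,0],[255,2,0,0,0],[255,3,0,0,0],[255,3,0,0,0]]]'

```text
time: 20.85
tcp_pos: [0.5774, 0.0777, 0.0149]
ee_rot: [2.112, 2.323, 0.001]
wrist_force: [0.5, -4.7, 6.5]
opening: 0.0118
grip_force: 40.0
```

Call:
send_rows --steps '[[[255,1,0,0,0],[255,2,0,0,0],[255,3,0,0,0],[255,4,0,0,0],[255,4,0,0,0]]]'

```text
time: 21.27
tcp_pos: [0.5775, 0.0787, 0.0149]
ee_rot: [2.111, 2.32, -0.003]
wrist_force: [3.3, -27.1, 6.0]
opening: 0.0117
grip_force: 40.0
```

```bash
python3 - <<'E'
from m import *
st=robot.state(); c=eyes.capture('wrist'); print(st['tcp_pos'],st['wrist_force']); s=eyes.capture('side')
a=cv2.resize(c['img'][100:300,160:400],None,fx=1.9,fy=1.9); p=proj(s,[.574,.1,.04])[0].astype(int)
b=cv2.resize(s['img'][p[1]-40:p[1]+45,p[0]-38:p[0]+38],None,fx=4.4,fy=4.4,interpolation=2)[:380]
b=np.pad(b,((0,380-len(b)),(0,0),(0,0))); cv2.imwrite('pics/c7.png',cv2.cvtColor(np.hstack([a,b]),4))
E
```

```text
[0.57753534 0.07869362 0.01491476] [  3.34294379 -27.05481632   6.01810623]
```

View pics/c7.png

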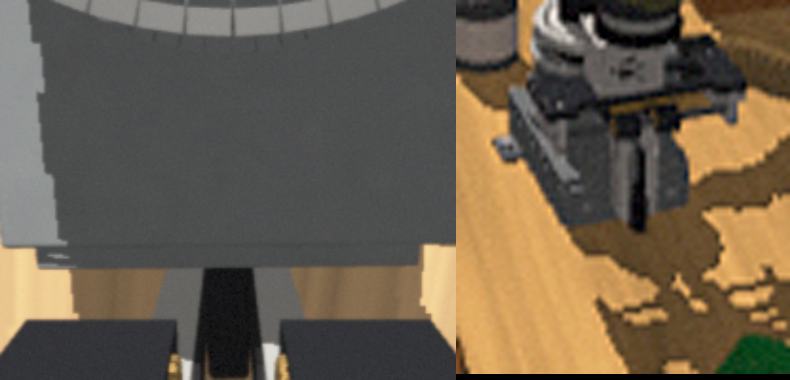

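The panel sits flat on the base face, with 27 N of contact force, so the drawer is home. I'll ease off, release and retreat.

Call:
send_rows --steps '[[[255,-1.5,0,0,0],[255,-2.7,0,0,0],[150,-2.7,0,0,0],[150,-2.7,0,0,0],[150,-2.7,0,0,0],[150,-2.7,0,0,0],[150,-2.7,0,0,0],[150,-2.7,0,0,0],[150,-3,0,-10,0],[150,-5,0,-35,0],[150,-10,0,-70,0],[150,-25,0,-110,0]]]'

```text
time: 22.37
tcp_pos: [0.5777, 0.0587, 0.1239]
ee_rot: [-2.111, -2.325, 0.002]
wrist_force: [0.8, -0.3, 0.2]
opening: 0.0386
grip_force: 0.0
```

Call:
send_rows --steps '[[[150,-20,0,-30,0],[150,-50,0,-60,0],[150,-60,0,-90,0],[150,-60,0,-100,0],[150,-60,0,-100,0]]]'

```text
time: 22.78
tcp_pos: [0.5851, -0.0023, 0.2263]
ee_rot: [2.112, 2.32, 0.005]
wrist_force: [0.2, 0.4, -0.0]
opening: 0.0387
grip_force: 0.0
```

```bash
python3 - <<'E'
from m import *
st=robot.state(); c=eyes.capture('wrist'); print(st['tcp_pos'],st['opening'],st['wrist_force'])
s=eyes.capture('side'); p=proj(s,[.57,.16,.08])[0].astype(int); t=eyes.capture('top')
a=cv2.resize(c['img'][0:270,170:400],None,fx=1.6,fy=1.6)
b=cv2.resize(s['img'][p[1]-45:p[1]+63,p[0]-45:p[0]+55],None,fx=4,fy=4,interpolation=2); 
cv2.imwrite('pics/c8.png',cv2.cvtColor(np.hstack([a,b]),4)); print(len(a),len(b))
E
```

```text
[ 0.58514074 -0.00232691  0.22627175] 0.03867247793960234 [ 0.24332927  0.41151441 -0.00891898]
432 432
```

View pics/c8.png

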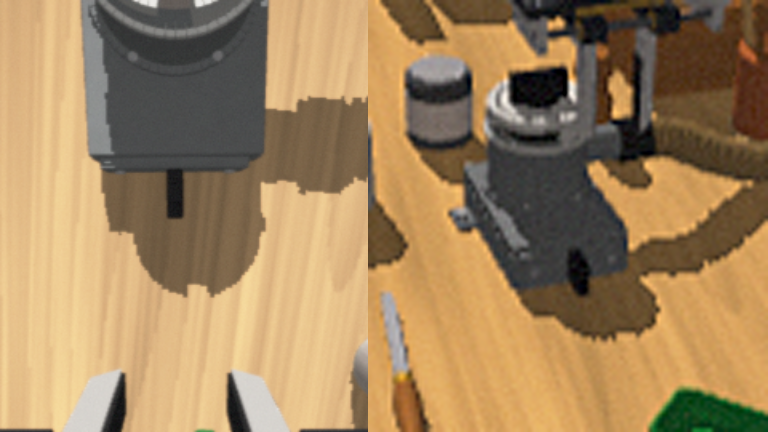

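The drawer is shut: panel flush with the face, fin at (175,193). The bar on the pot lies along the separator's y, at about 4° in the 91.3° tool view, which matches the separator's yaw of 95.4°. Handing in.

```bash
python3 -c "
from bench import robot; print(robot.hand_in())"
```

```text
the job is handed in; nothing more can be done
None
```

The drawer is home and the bayonet cover looks locked in its notches. I handed the job in at about 23 s of the 67 s allowed; the hand-in returned no verdict.

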